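Lift the keeper bar off the green board's jig

TASK

The green circuit board is locked in its assembly jig by a keeper bar lying in two open-topped U brackets. Lift that bar straight up, keeping it level, until both ends are clear of the brackets, then lay it gently, wholly on the blue mat, and let go. Leave the identical bar on the jig with the tan board where it is.

Things in the scene. Friction and masses are not known exactly. Their poses are not given: they have to be found in the camera images.
- green_bar: The bar to remove, about 200 g: square silver-white metal bar, 220 long (its x axis), 18 x 18, red plastic ends. Origin at its centre, at first 69 mm above the worktop (underside 60, top 78). It lies level over the green board in the slots of both brackets, held only by its weight. Grasp it across its width at the middle; the parts on the board below reach 40 mm above the worktop.
- green_jig: Fixed jig with the green circuit board: grey base 210 (x) x 110 (y) x 12 mm and two dark steel U brackets centred at x = +85 and -85 mm, each 16 (x) x 44 (y). Slots run along x, 24 mm wide, open at the top; slot floor 60, cheek tops 85 mm above the worktop, so the bar must rise over 25 mm to come clear. Origin: centre of the underside, on the worktop, z up.
- mat: Fixed plain blue bench mat, 300 (x) x 130 (y) x 4 mm, lying on the worktop. Origin at the centre of its underside, z up. A bar lying on it has its centre 13 mm above the worktop.
- tan_bar: An identical bar, on an identical jig which holds the tan (brown) circuit board. Origin at its centre, x along it, centre 69 mm above the worktop. It must stay where it is.
- green_bar_end_a (a point): Centre of the end face of the bar to remove, 110 mm from its centre along its +x.
- green_bar_end_b (a point): Centre of the other end face, 110 mm from the centre along its -x.

How it is judged:
On the way:
1. the bar is lifted straight up: both ends clear above the brackets, still over its jig (centre within 40 mm sideways) (height (world z) of each of green_bar_end_a, green_bar_end_b above 0.096 m and horizontal distance between green_bar and green_jig below 0.04 m), for 0.05 s.
At the end, for the whole second after the job is handed in: The bar from the green board's jig lies at rest flat on the blue mat, both its ends within the mat's outline (2 mm grace), its centre less than 18 mm above the worktop; the tan board's bar is within 15 mm of where it started (x of green_bar_end_a in the frame of mat between -0.152 and 0.152 m and y of green_bar_end_a in the frame of mat between -0.067 and 0.067 m and x of green_bar_end_b in the frame of mat between -0.152 and 0.152 m and y of green_bar_end_b in the frame of mat between -0.067 and 0.067 m and height (world z) of green_bar below 0.018 m and linear speed of green_bar below 0.02 m/s and distance of tan_bar from where it was at the start of the episode below 0.015 m); the robot touches nothing.
It fails at once if the bar is tilted more than 20 degrees from level (angle between green_bar's own x axis and vertical below 1.22 rad or angle between green_bar's own x axis and vertical above 1.92 rad).
It fails at once if the bar is dropped (falls faster than 0.7 m/s out of the fingers, about 25 mm) (linear speed of green_bar above 0.7 m/s and contact force between the fingers and green_bar below 0.1 N).
It fails at once if the tan board's bar is displaced by more than 15 mm (distance of tan_bar from where it was at the start of the episode above 0.015 m).
It also fails if it takes over 42 s, if anything falls off the work surface, if the arm or the gripper's body presses on something with over 40 N, if the wrist force passes 120 N, or if a joint passes its speed limit or range.

ROBOT

A 6-joint arm with a two-finger parallel gripper is mounted at the origin on a cart in front of the work surface, level with it; the furniture and walls round the work are solid. World frame = base frame: x ahead of the robot, y to its left, z up, the work surface at z = 0. Lengths are in m, angles in rad, forces in N, time in s.
With the tool pointing down it reaches from about 0.225 to 0.875 m from the base axis. Payload 3.4 kg.
Tool frame: the origin (TCP) lies at the very end of the fingers, on their centre line; the grasp point (between the pads) lies 19 mm behind it; z points along the fingers, y is the line along which they close (so a half turn about z gives the same grasp; the last joint's range is limited). The gripper opens to 85 mm and grips with 20 to 120 N. Pads are 22 mm wide; open, the fingers measure 114 mm over their backs; the gripper's body (76 mm by 85 mm) begins 54 mm behind the grasp point. The pads swing forward as they close: fully open they stand 13 mm farther back than shut.
Start: joints at [1.087, 0.276, 1.505, -0, 1.361, -0.121], TCP at [0.204, 0.538, 0.231] pointing down, gripper open.
Joint ranges: [-2.89, 2.89], [-0.75, 2.08], [0.22, 2.7], [-1.18, 4.32], [0.11, 2.71], [-2.7, 2.7]. Speed limits (rad/s): [2.57, 2.57, 3.14, 3.14, 3.14, 3.14].

INTERFACE

Orientations are given as a unit quaternion [w, x, y, z].
In Python, from rig import readout, vision, manip gives the robot as it stands.
- The arm moves only by the shell command python3 -m handwheel 'ROWS' [FORCE]. ROWS is JSON, a list of rows, each a list of 3 entries, a list of its own where there are three numbers: the shift along the tool's x, y, z in mm, then the turn, a rotation vector about the tool's x, y, z in units of 6 degrees (1.0 is 6 degrees), then the closure, from -1 (fully open) to 1 (shut), so that 0 is half open. A call has 1 to 20 rows; each row shifts and turns the commanded pose from where the row before left it, along the tool's axes as they then stand; what a row does not reach is not made up. A row lasts 1/8 s, in which the tool goes at most 62.5 mm and 10.7 degrees, less where a joint would pass 70% of its speed; a pose out of reach is approached as far as the arm can. A call is refused whole if a number of a shift passes 62.5 or a number of a turn 1, either way. A call with a gripper value outside its range is refused whole. The fingers move at their own pace and stop on an object; FORCE is the grip in N (left out, the last holds). Time passes only in rows, so rows that do not move let the fingers close. It gives the time, the measured TCP pose, the force, the opening and the grip force at its end, in the units of the state.
- readout.get_state(): the state, without advancing time (a new reading comes with each control period).
- vision.get_image(name): name is "scene" or "top"; returns the picture (384x512x3 uint8, blue, green, red); there is no depth.
- vision.camera_params(name): a dict with "intrinsics" (3x3 intrinsics, pixels), "rvec" (rotation vector, rad) and "tvec" (3), from world to camera coordinates, as OpenCV has them. Camera axes: x right, y down, z forward; pixel columns grow to the right and rows downward; lengths in m; the calibration is good to about 2 mm. A picture is of the moment at which its call begins. camera_params takes no time and is no camera call.
- manip.sign_off(): hands the job in; it is judged then, once.
The state is a dict: "clock": time; "qpos": joint angles; "qd": joint speeds; "effort": joint torques, N m; "position": TCP position; "ee_rot": TCP orientation; "contact_force": force on the tool from outside, world axes, zero at the start; "moment": the same for the moment, N m; "width": finger opening in m; "gripper_force": force on a finger pad.
Only numpy, scipy, OpenCV 4.12 (cv2) and the standard library are available. Lean on these libraries where they do the work, as an engineer would, in place of code of your own. Each camera call takes 0.05 s, during which the arm holds its last target. There are 200 camera calls.

## Working session

There is one attempt and no reset: what is moved stays moved. The work goes in short steps, Python scripts to look and compute and a shell command to move; the robot and the scene stay as the last step left them, time stands still between calls to the robot, and variables do not carry over. Pictures are saved under pics/ and viewed, at most 10 in all, crops included, and the job is handed in when it is done.

```bash
mkdir -p pics
python3 - <<'E'
from rig import readout, vision
import cv2
s=readout.get_state();print(s)
for n in("scene","top"):
    cv2.imwrite(f"pics/{n}0.png",vision.get_image(n));print(n,vision.camera_params(n))
E
```

```text
{'clock': 0.0, 'qpos': array([ 1.08696731e+00,  2.76642812e-01,  1.50618033e+00, -6.61914452e-06,
        1.36070899e+00, -1.20965344e-01]), 'qd': array([ 9.39228134e-05, -7.10489926e-04,  1.99877889e-03, -6.09790849e-04,
       -1.45163749e-03,  3.99711088e-04]), 'effort': array([ 1.22555637e-03, -4.16771936e+01, -2.45802462e+01, -3.13109513e-04,
        1.10711652e-02,  1.39695871e-06]), 'position': array([0.20382797, 0.53707066, 0.23039366]), 'ee_rot': array([-2.85707310e-04,  1.80437325e-01,  9.83586006e-01, -9.26698432e-04]), 'contact_force': array([-0.72540083, -0.21438113, -0.31480545]), 'moment': array([-0.00547928, -0.04058855,  0.00428942]), 'gripper_force': 0.0, 'width': 0.08507030165843324}
scene {'intrinsics': array([[397.27309728,   0.        , 255.24733305],
       [  0.        , 397.27309728, 191.11227085],
       [  0.        ,   0.        ,   1.        ]]), 'rvec': array([ 2.09579239, -0.53568837,  0.32159248]), 'tvec': array([-0.39159163,  0.22356575,  0.79242584])}
top {'intrinsics': array([[489.18721453,   0.        , 256.37299942],
       [  0.        , 489.18721453, 186.63103822],
       [  0.        ,   0.        ,   1.        ]]), 'rvec': array([ 2.20441032, -2.15327147,  0.08673693]), 'tvec': array([0.08218664, 0.50879296, 1.35972635])}
```

View pics/top0.png

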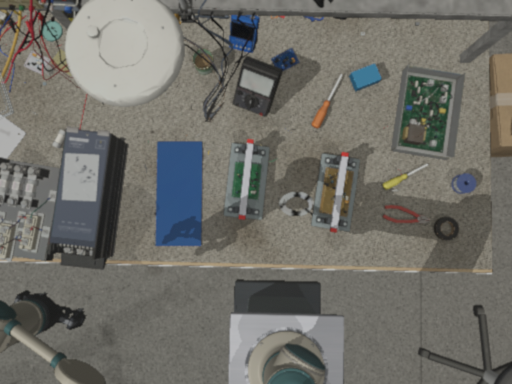

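View pics/scene0.png

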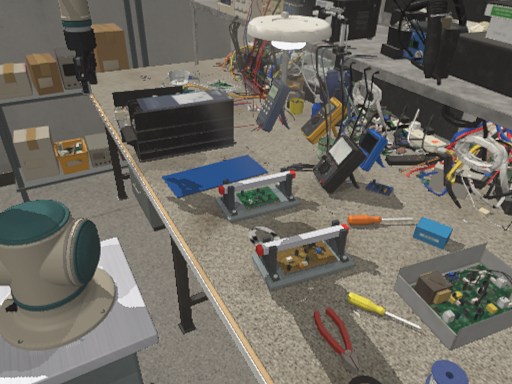

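The top view shows the green jig's bar from about (251,142) to (242,217), the tan bar from (344,153) to (335,231), and the mat spanning (157,142)–(203,245). A lamp head hangs near (125,50), and the arm is parked at lower left. Next I measure the bars and the mat.

```bash
cat > h.py <<'E'
import cv2,numpy as np
from rig import readout,vision
def ray(n,uv,z):
    p=vision.camera_params(n);R=cv2.Rodrigues(p["rvec"])[0];t=p["tvec"]
    d=R.T@np.linalg.inv(p["intrinsics"])@np.array([*uv,1.]);c=-R.T@t
    return c+d*(z-c[2])/d[2]
def blobs(m,lo=4):
    n,l,st,ce=cv2.connectedComponentsWithStats(m.astype(np.uint8))
    return [(st[i],ce[i],l==i) for i in range(1,n) if st[i,4]>=lo]
def red(im):
    b,g,r=[im[...,i].astype(int) for i in range(3)]
    return (r>120)&(r>1.8*g)&(r>1.8*b)
def blue(im):
    b,g,r=[im[...,i].astype(int) for i in range(3)]
    return (b>90)&(b>2.2*r)&(b>1.5*g)
E
python3 - <<'E'
from h import *
for n,zr in(("top",.078),("scene",.069)):
    im=vision.get_image(n)
    for st,ce,_ in blobs(red(im)): print(n,"red",st,ce.round(1),ray(n,ce,zr).round(4))
    for st,ce,m in blobs(blue(im),300):
        q=cv2.minAreaRect(cv2.findContours(m.astype(np.uint8),0,2)[0][0]); 
        print(n,"blue",st,ray(n,ce,.004).round(4),[ray(n,c,.004)[:2].round(3).tolist() for c in cv2.boxPoints(q)])
im=vision.get_image("top");c=im[120:260,130:370]
cv2.imwrite("pics/c1.png",cv2.resize(c,None,fx=3.3,fy=3.3,interpolation=cv2.INTER_CUBIC))
E
```

```text
top red [29  0  2 21 26] [29.8 10. ] [0.9812 0.737  0.078 ]
top red [42  0  2  2  4] [42.5  0.5] [1.0094 0.7032 0.078 ]
top red [281  16   3   2   5] [282.2  16.4] [0.979  0.0332 0.078 ]
top red [26 21  6 12 32] [28.5 26.5] [0.9338 0.7377 0.078 ]
top red [ 5 28  4  4  6] [ 6.5 29.2] [0.9247 0.7984 0.078 ]
top red [12 40 20 22 42] [21.3 49.9] [0.8665 0.7535 0.078 ]
top red [ 5 71  5 11 14] [ 7.6 76.1] [0.7915 0.7868 0.078 ]
top red [247 139   6   4  20] [249.6 140.6] [0.6273 0.1155 0.078 ]
top red [341 152   8   4  27] [344.3 153.8] [ 0.5973 -0.1431  0.078 ]
top red [239 215   6   4  21] [241.3 216.7] [0.4199 0.1326 0.078 ]
top red [331 228   6   4  20] [333.2 229.8] [ 0.3908 -0.1149  0.078 ]
top blue [ 157  143   45  102 3921] [0.4957 0.3176 0.004 ] [[0.339, 0.374], [0.629, 0.381], [0.63, 0.256], [0.34, 0.251]]
scene red [257  42   8  22  32] [260.4  51.8] [1.2301 1.331  0.069 ]
scene red [254  65   3   9  11] [255.2  69.3] [1.0347 1.0435 0.069 ]
scene red [255  76   1   4   4] [255.   77.5] [0.9688 0.9281 0.069 ]
scene red [256  83   2   4   5] [256.4  84.8] [0.9226 0.8333 0.069 ]
s
[... 1027 characters left out ...]
] [ 1.1272 -0.1558  0.069 ]
scene red [219 186   6   8  33] [221.2 189.2] [0.422  0.1342 0.069 ]
scene red [348 217  33   7 160] [362.4 220.4] [ 0.6574 -0.1396  0.069 ]
scene red [342 224   7   6  25] [345.1 226.2] [ 0.6065 -0.1379  0.069 ]
scene red [256 245   7  11  55] [259.4 249.6] [ 0.3926 -0.1155  0.069 ]
scene red [327 308  25  43 179] [341.6 328.3] [ 0.4163 -0.3542  0.069 ]
scene red [315 311  30  43 188] [327.5 332.9] [ 0.3895 -0.3502  0.069 ]
scene blue [359 129  28  42 344] [1.0383 0.2028 0.004 ] [[0.909, 0.142], [1.16, 0.359], [1.195, 0.276], [0.945, 0.078]]
scene blue [ 162  156  105   41 2011] [0.4731 0.3108 0.004 ] [[0.335, 0.373], [0.686, 0.381], [0.625, 0.24], [0.31, 0.248]]
```

View pics/c1.png

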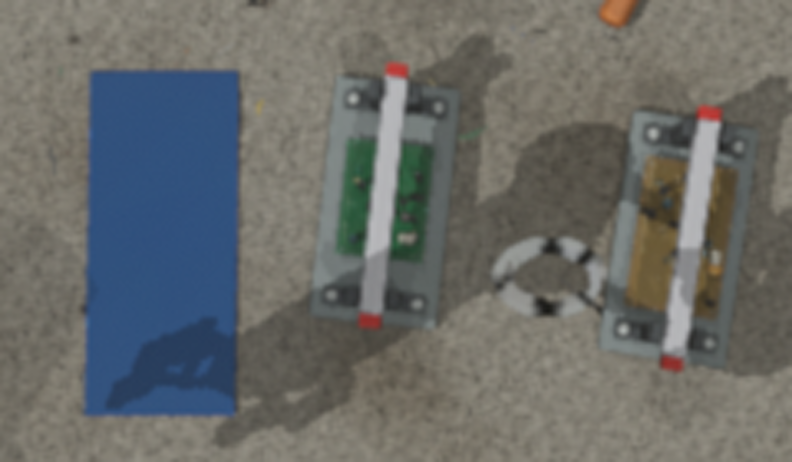

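The crop shows the green bar running clean over its jig, with nothing between the jig and the mat. Both views agree on the bar centre at about (0.525, 0.125) and a yaw of about −4.7°. The mat centre is about (0.485, 0.316). I'll turn first.

```bash
cat >> h.py <<'E'
from scipy.spatial.transform import Rotation as Ro
def delta(target,yaw):
    "mm in tool axes to target, and tool turn (units of 6 deg) to tool x at heading yaw deg, pointing down"
    s=readout.get_state();R=Ro.from_quat(s["ee_rot"],scalar_first=True)
    y=np.radians(yaw);x=np.array([np.cos(y),np.sin(y),0]);z=np.array([0,0,-1.]);G=Ro.from_matrix(np.c_[x,np.cross(z,x),z])
    print("t",round(s["clock"],2),"pos",s["position"].round(4),"w",round(s["width"],4),"F",s["contact_force"].round(1),"grip",round(s["gripper_force"],1))
    print("shift mm",(R.inv().apply(np.array(target)-s["position"])*1000).round(1),"turn",(np.degrees((R.inv()*G).as_rotvec())/6).round(2))
E
python3 -m handwheel '[[[0,0,0],[0,0,-0.9],-1],[[0,0,0],[0,0,-0.9],-1],[[0,0,0],[0,0,-0.9],-1],[[0,0,0],[0,0,0],-1],[[0,0,0],[0,0,0],-1]]'
python3 -c "
from h import *
delta([.5245,.1245,.15],175.3)"
```

```text
clock: 0.88
position: [0.2041, 0.5376, 0.2312]
ee_rot: [-0.0, 0.041, 0.999, -0.0]
contact_force: [-0.9, 0.7, -0.4]
width: 0.0856
gripper_force: 0.0
t 0.88 pos [0.2041 0.5376 0.2312] w 0.0856 F [-0.9  0.7 -0.4] grip 0.0
shift mm [-353.  -385.6   81.3] turn [-0.   -0.    0.01]
```

```bash
python3 -m handwheel '[[[-15,-16,0],[0,0,0],-1],[[-26,-28,0],[0,0,0],-1],[[-26,-28,0],[0,0,0],-1],[[-26,-28,0],[0,0,0],-1],[[-26,-28,0],[0,0,0],-1],[[-26,-28,0],[0,0,0],-1],[[-26,-28,0],[0,0,0],-1],[[-26,-28,0],[0,0,0],-1],[[-26,-28,0],[0,0,0],-1],[[-26,-28,0],[0,0,0],-1],[[-26,-28,5],[0,0,0],-1],[[-26,-28,15],[0,0,0],-1],[[-26,-28,20],[0,0,0],-1],[[-17,-21,20],[0,0,0],-1],[[-9,-12,20],[0,0,0],-1],[[0,0,0],[0,0,0],-1],[[0,0,0],[0,0,0],-1]]'
python3 - <<'E'
from h import *
delta([.5245,.1245,.050],175.3)
im=vision.get_image("top");cv2.imwrite("pics/c2.png",np.hstack([cv2.resize(im[100:260,150:350],(400,320)),cv2.resize(vision.get_image("scene")[100:260,130:330],(400,320))]))
E
```

```text
clock: 3.0
position: [0.5251, 0.1255, 0.152]
ee_rot: [0.0, 0.04, 0.999, 0.0]
contact_force: [0.2, 0.4, 0.3]
width: 0.0853
gripper_force: 0.0
t 3.0 pos [0.5251 0.1255 0.152 ] w 0.0853 F [0.2 0.4 0.3] grip 0.0
shift mm [  0.5  -1.  102. ] turn [0.   0.01 0.01]
```

View pics/c2.png

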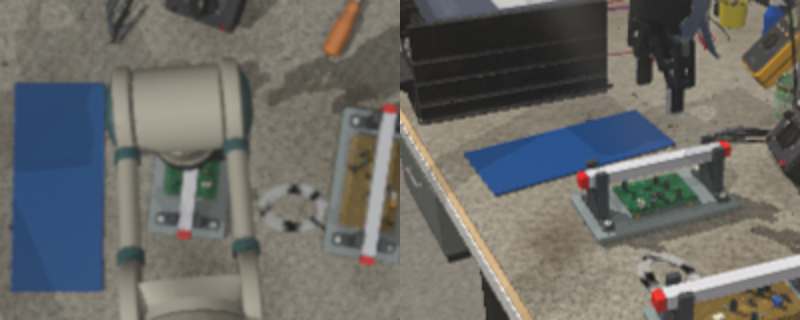

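The crops show the fingers straddling the bar line: tips near (645,75) and (675,105), with the bar's middle below at (655,165). I'll lower and close gently.

```bash
python3 -m handwheel '[[[0,-1,12],[0,0,0],-1],[[0,0,20],[0,0,0],-1],[[0,0,20],[0,0,0],-1],[[0,0,20],[0,0,0],-1],[[0,0,15],[0,0,0],-1],[[0,0,10],[0,0,0],-1],[[0,0,4],[0,0,0],-1],[[0,0,0],[0,0,0],-1],[[0,0,0],[0,0,0],0],[[0,0,0],[0,0,0],0.3],[[0,0,0],[0,0,0],0.5],[[0,0,0],[0,0,0],0.7],[[0,0,0],[0,0,0],1],[[0,0,0],[0,0,0],1],[[0,0,0],[0,0,0],1],[[0,0,0],[0,0,0],1],[[0,0,0],[0,0,0],1]]' 50
python3 -c "
from h import *
delta([.5245,.1245,.100],175.3)"
```

```text
clock: 5.22
position: [0.5253, 0.1245, 0.0507]
ee_rot: [0.0, 0.04, 0.999, -0.0]
contact_force: [-0.1, -2.4, 4.5]
width: 0.0172
gripper_force: 49.7
t 5.22 pos [0.5253 0.1245 0.0507] w 0.0172 F [-0.1 -2.4  4.5] grip 49.7
shift mm [  0.8  -0.  -49.3] turn [-0.    0.01  0.02]
```

```bash
python3 -m handwheel '[[[0,0,-3],[0,0,0],1],[[0,0,-6],[0,0,0],1],[[0,0,-8],[0,0,0],1],[[0,0,-8],[0,0,0],1],[[0,0,-8],[0,0,0],1],[[0,0,-8],[0,0,0],1],[[0,0,-8],[0,0,0],1],[[0,0,-8],[0,0,0],1],[[0,0,-6],[0,0,0],1],[[0,0,-3],[0,0,0],1],[[0,0,0],[0,0,0],1],[[0,0,0],[0,0,0],1]]'
python3 - <<'E'
from h import *
delta([.4845,.3155,.117],180.5)
for n in("top","scene"):
    im=vision.get_image(n);z=.135
    for st,ce,_ in blobs(red(im)):
        p=ray(n,ce,z)
        if .3<p[0]<.72 and -.2<p[1]<.3: print(n,ce.round(1),p.round(4))
im=vision.get_image("scene");cv2.imwrite("pics/c3.png",cv2.resize(im[80:260,130:370],None,fx=2.5,fy=2.5))
E
```

```text
clock: 6.72
position: [0.5248, 0.1246, 0.116]
ee_rot: [-0.0, 0.04, 0.999, 0.0]
contact_force: [-0.0, 0.2, -2.9]
width: 0.0171
gripper_force: 48.8
t 6.72 pos [0.5248 0.1246 0.116 ] w 0.0171 F [-0.   0.2 -2.9] grip 48.8
shift mm [ 55.5 187.1  -0.9] turn [ 0.   -0.01 -0.85]
top [344.4 153.7] [ 0.5887 -0.133   0.135 ]
top [240.2 216.5] [0.4193 0.1335 0.135 ]
top [333.1 230. ] [ 0.3904 -0.1059  0.135 ]
scene [294.1 152.5] [0.6314 0.1162 0.135 ]
scene [220.2 167.3] [0.4205 0.1335 0.135 ]
scene [259.  249.7] [ 0.353  -0.1796  0.135 ]
```

View pics/c3.png

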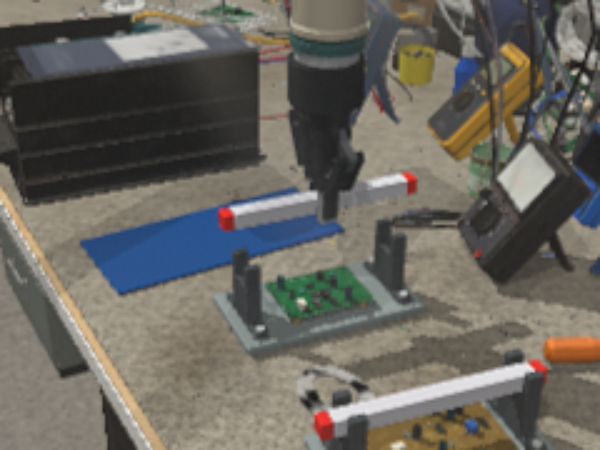

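The bar is level and well clear, gripped at its middle, with red ends at (225,220) and (410,185) in the crop. The fingertips extend about 9 mm below the bar, so I'll release with the tips just above the mat. That leaves a drop of about 10 mm, within the limit.

```bash
python3 -m handwheel '[[[0,0,0],[0,0,-0.4],1],[[0,0,0],[0,0,-0.4],1],[[2,8,0],[0,0,0],1],[[4,18,0],[0,0,0],1],[[5,25,0],[0,0,0],1],[[5,25,0],[0,0,0],1],[[5,25,0],[0,0,0],1],[[5,25,0],[0,0,0],1],[[5,25,0],[0,0,0],1],[[5,22,0],[0,0,0],1],[[4,12,0],[0,0,0],1],[[0,6,0],[0,0,0],1],[[0,0,0],[0,0,0],1],[[0,0,0],[0,0,0],1]]'
python3 - <<'E'
from h import *
delta([.4845,.3155,.006],180.5)
for n,z in(("top",.143),("scene",.134)):
    im=vision.get_image(n)
    for st,ce,_ in blobs(red(im)):
        p=ray(n,ce,z)
        if .3<p[0]<.72 and .2<p[1]<.45: print(n,st,ce.round(1),p.round(4))
    cv2.imwrite(f"pics/{n}4.png",im)
E
```

```text
clock: 8.62
position: [0.4845, 0.3149, 0.1163]
ee_rot: [-0.0, -0.002, 1.0, -0.0]
contact_force: [-0.0, 0.0, -2.6]
width: 0.0171
gripper_force: 48.9
t 8.62 pos [0.4845 0.3149 0.1163] w 0.0171 F [-0.   0.  -2.6] grip 48.9
shift mm [  0.    0.7 110.3] turn [-0.   -0.   -0.05]
top [169 148   7   4  26] [172.  149.6] [0.5877 0.3143 0.143 ]
top [166 229   7   4  28] [169.  230.5] [0.3792 0.3141 0.143 ]
scene [243 125   5   7  21] [245.6 127.6] [0.593  0.3204 0.134 ]
scene [176 138   7   9  38] [178.9 141.8] [0.3801 0.3185 0.134 ]
```

View pics/scene4.png

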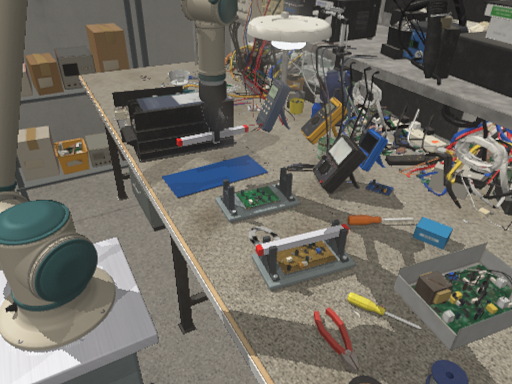

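The scene view shows the bar held level over the mat, ends at (179,142) and (246,128), with the tan bar untouched. It is centred over the mat, so I lower it.

```bash
python3 -m handwheel '[[[0,0,4],[0,0,0],1],[[0,0,12],[0,0,0],1],[[0,0,16],[0,0,0],1],[[0,0,16],[0,0,0],1],[[0,0,16],[0,0,0],1],[[0,0,14],[0,0,0],1],[[0,0,10],[0,0,0],1],[[0,0,8],[0,0,0],1],[[0,0,5],[0,0,0],1],[[0,0,3],[0,0,0],1],[[0,0,2],[0,0,0],1],[[0,0,0],[0,0,0],1],[[0,0,0],[0,0,0],1]]'
```

```text
clock: 10.35
position: [0.4846, 0.3156, 0.0106]
ee_rot: [0.0, -0.002, 1.0, 0.0]
contact_force: [0.1, 0.1, -3.4]
width: 0.0172
gripper_force: 48.9
```

```bash
python3 -m handwheel '[[[0,0,1.5],[0,0,0],1],[[0,0,1.5],[0,0,0],1],[[0,0,1.5],[0,0,0],1],[[0,0,0],[0,0,0],1],[[0,0,0],[0,0,0],1]]' 20
```

```text
clock: 10.98
position: [0.4844, 0.3155, 0.0058]
ee_rot: [0.0, -0.002, 1.0, 0.0]
contact_force: [-0.1, -0.5, -3.2]
width: 0.0173
gripper_force: 48.9
```

```bash
python3 -m handwheel '[[[0,0,0],[0,0,0],0.4],[[0,0,0],[0,0,0],0.2],[[0,0,0],[0,0,0],0],[[0,0,0],[0,0,0],-0.5],[[0,0,0],[0,0,0],-1],[[0,0,0],[0,0,0],-1],[[0,0,0],[0,0,0],-1],[[0,0,0],[0,0,0],-1]]'
python3 - <<'E'
from h import *
for n,z in(("top",.022),("scene",.013)):
    im=vision.get_image(n)
    for st,ce,_ in blobs(red(im)):
        p=ray(n,ce,z)
        if .3<p[0]<.72 and .2<p[1]<.45: print(n,st,ce.round(1),p.round(4))
E
```

```text
clock: 11.98
position: [0.4844, 0.3155, 0.0058]
ee_rot: [0.0, -0.002, 1.0, 0.0]
contact_force: [-0.5, 0.1, 0.1]
width: 0.0854
gripper_force: 0.0
top [177 155   6   4  20] [179.7 156.2] [0.588  0.3134 0.022 ]
scene [243 161   4   6  14] [245.1 163.2] [0.5908 0.3178 0.013 ]
scene [180 176   5   8  29] [182.  178.8] [0.3796 0.3187 0.013 ]
```

Released flat, with positions consistent in both views. I'll retreat straight up.

```bash
python3 -m handwheel '[[[0,0,-6],[0,0,0],-1],[[0,0,-15],[0,0,0],-1],[[0,0,-25],[0,0,0],-1],[[0,0,-25],[0,0,0],-1],[[0,0,-25],[0,0,0],-1],[[0,0,-25],[0,0,0],-1],[[0,0,-15],[0,0,0],-1],[[0,0,-5],[0,0,0],-1],[[0,0,0],[0,0,0],-1],[[0,0,0],[0,0,0],-1]]'
python3 - <<'E'
from h import *
ims=[]
for n,z in(("top",.022),("scene",.013)):
    im=vision.get_image(n);ims.append(im)
    for st,ce,_ in blobs(red(im)):
        p=ray(n,ce,z)
        if .3<p[0]<.72 and .2<p[1]<.45: print(n,st,ce.round(1),p.round(4))
cv2.imwrite("pics/c5.png",np.hstack([cv2.resize(ims[0][100:260,150:350],(400,320)),cv2.resize(ims[1][130:290,150:350],(400,320))]))
E
```

```text
clock: 13.32
position: [0.4838, 0.3152, 0.1458]
ee_rot: [-0.001, -0.002, 1.0, -0.0]
contact_force: [1.2, 0.1, 0.1]
width: 0.0853
gripper_force: 0.0
top [177 155   6   4  19] [179.6 156.3] [0.5879 0.3137 0.022 ]
top [174 229   3   4   9] [174.9 230.3] [0.3786 0.3193 0.022 ]
scene [243 161   4   6  14] [245.1 163.2] [0.5908 0.3178 0.013 ]
scene [180 176   5   8  28] [182.  178.9] [0.3793 0.3184 0.013 ]
```

View pics/c5.png

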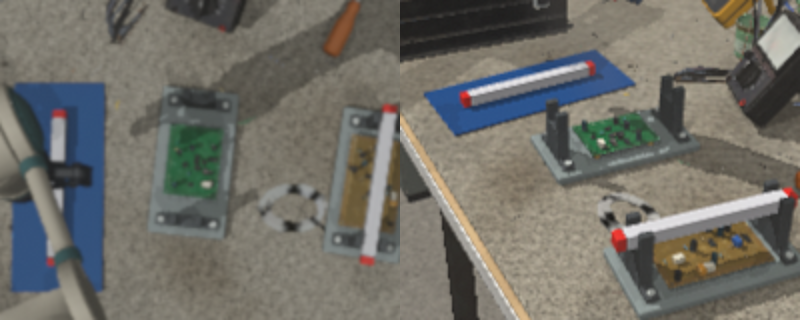

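The crops show the bar flat in the middle of the mat, with ends at (465,98) and (590,68), the gripper clear above it and the tan bar in place. Handing in.

```bash
python3 -c "
from rig import manip
print(manip.sign_off())"
```

```text
the job is handed in; nothing more can be done
None
```

The green board's keeper bar was lifted straight up clear of its brackets, laid flat in the middle of the blue mat (a drop of about 10 mm) and released; the tan bar stayed in place, and the job is handed in at about 13 s, with no verdict returned.

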